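# Sign off the open sample box: shut its lid and flip its status tag

## Robot

A 6-joint arm with a two-finger parallel gripper is mounted at the origin on a cart in front of the work surface, level with it; the furniture and walls round the work are solid. World frame = base frame: x ahead of the robot, y to its left, z up, the work surface at z = 0. Lengths are in m, angles in rad, forces in N, time in s.
With the tool pointing down it reaches from about 0.35 to 0.85 m from the base axis. Payload 8.1 kg.
Tool frame: the origin (TCP) lies midway between the tips of the shut fingers; the grasp point (between the pads) lies 19 mm behind it; z points along the fingers, y is the line along which they close (so a half turn about z gives the same grasp; the last joint's range is limited). The gripper opens to 93 mm and grips with 3 to 60 N. Pads are 15 mm wide; open, the fingers measure 128 mm over their backs; the gripper's body (75 mm by 188 mm) begins 65 mm behind the grasp point.
Start: joints at [1.075, 0.13, 1.488, -0, 1.523, -0.085], TCP at [0.24, 0.55, 0.187] pointing down, gripper open.
Joint ranges: [-2.96, 2.96], [-0.89, 2.26], [0.02, 2.5], [-1.34, 4.48], [0, 2.73], [-2.66, 2.66]. Speed limits (rad/s): [2.39, 2.39, 2.79, 3.14, 3.14, 3.14].

## Interface

Orientations are given as a unit quaternion [x, y, z, w].
In Python, from plant import bot gives the robot as it stands.
- The arm moves only by the shell command python3 -m creep 'ROWS' [FORCE]. ROWS is a JSON object of lists of equal length, an entry for each row: "xyz": the shift along the tool's x, y, z in units of 80 cm (1.0 is 80 cm), a list of three; "rotation": the turn, a rotation vector about the tool's x, y, z in units of pi rad (1.0 is pi rad), a list of three; "gripper": the closure, from 0 (fully open) to 1 (shut). In form: {"xyz": [[x, y, z], ...], "rotation": [[wx, wy, wz], ...], "gripper": [gripper, ...]}. A call has 1 to 8 rows; each row is the pose to reach, as a shift and turn from the pose commanded when the call began, along the tool's axes at that moment, turning the shorter way round; what a row does not reach only later rows make up. A row lasts 1/8 s, in which the tool goes at most 62.5 mm and 10.7 degrees, less where a joint would pass 70% of its speed; a pose out of reach is approached as far as the arm can. A call with a number of a shift or a turn outside -1 to 1 is refused whole. A call with a gripper value outside its range is refused whole. The fingers move at their own pace and stop on an object; FORCE is the grip in N (left out, the last holds). Time passes only in rows, so rows that repeat a pose let the fingers close. It gives the time, the measured TCP pose, the force, the opening and the grip force at its end, in the units of the state.
- bot.read_state(): the state, without advancing time (a new reading comes with each control period).
- bot.get_image(name): name is "scene" or "top" or "wrist"; returns the picture (420x560x3 uint8, red, green, blue); there is no depth.
- bot.camera_info(name): a dict with "K" (3x3 intrinsics, pixels), "distortion" ([k1, k2, p1, p2, k3] as OpenCV has them; the pictures are not rectified), "extrinsics" (4x4, takes a point from camera to world coordinates). Camera axes: x right, y down, z forward; pixel columns grow to the right and rows downward; lengths in m; the calibration is good to about 2 mm. A picture is of the moment at which its call begins: read the wrist's pose just before it. camera_info takes no time and is no camera call; for the wrist camera it gives the pose at the moment of the call.
- bot.finish_job(): hands the job in; it is judged then, once.
The state is a dict: "clock": time; "joints": joint angles; "joint_velocities": joint speeds; "tau": joint torques, N m; "tcp_pos": TCP position; "tool_rot": TCP orientation; "wrist_force": force on the tool from outside, world axes, zero at the start; "torque": the same for the moment, N m; "opening": finger opening in m; "finger_force": force on a finger pad.
Only numpy, scipy, OpenCV 4.12 (cv2) and the standard library are available. Lean on these libraries where they do the work, as an engineer would, in place of code of your own. Each camera call takes 0.05 s, during which the arm holds its last target. There are 200 camera calls.

## Task

Sign off the sample box that still stands open, so that its stand looks like its neighbour's: push its lid fully shut, then flip its hinged tag over so that it lies flat back across the lid with the tick showing. Only push with the fingertips: both boxes stay in their stands, and the neighbour's stand and the other things on the desk are left as they are.

Things in the scene. Friction and masses are not known exactly. Their poses are not given: they have to be found in the camera images.
- stand_work: Fixed grey steel stand of the open box, 122 (x) x 106 (y) mm, deck at z 30; origin: centre of its underside; x away from the reader, y left, z up. An aluminium bar crosses its front (x -58 to -18, y -52 to 52, top at z 58 mm). Behind it the box sits in a low nest, centre at x +19.
- hinge_work (a point): Middle of the tag's hinge pin on that stand: the pin runs along the stand's y, at x -22, z 62.5 mm in the stand's frame. Site axes as the stand's.
- tag_work (a joint): That stand's tag: aluminium leaf, 39 mm out from the pin, 74 wide, 3 thick, then a bent-up thumb tab. 0 rad = lies level on the bar toward the reader, dash on top; turns up and over, away from the reader, to 3.14 = level over the shut lid (1 mm above it, keeping it shut), tick on top. Light (45 g): falls back if let go before upright, falls over by itself from about 1.8 rad.
- tab_work (a point): Middle of the outer edge of the tag's thumb tab. Tab: 16 mm long, 50 wide, 3 thick, bent 40 degrees up from the leaf (as it lies at 0); this edge is 51 mm out from the pin and 10 above the leaf's plane. At 0 the tab overhangs the bar's front with free space below, so a fingertip, upright or better leaning 20 to 40 degrees forward, set under it and led up and round the pin turns the tag; under 1 N does it.
- stand_done: Stand of the neighbouring box, already signed off: the same kind of stand; leave it alone.
- tag_done (a joint): Tag of the neighbouring stand, already flipped (3.14 rad); leave it.
- box_work_lid (a joint): Lid of the open box: 0 rad = shut flush, starts at 1.75 to 2.0 rad, leaning back beyond upright. Stiff hinge along the box's far edge: let go, the lid only creeps; about 1 N at its edge, pushed slowly, turns it. It must be pushed over toward the reader and down until shut.
- lid_hinge_work (a point): Middle of that lid's hinge line (along y), 33 mm behind the box's centre, 17 mm above the box's underside.
- lid_edge_work (a point): Middle of the free edge of that lid (lid 92 mm wide, 2 mm thick), 65 mm from its hinge line.
- box_work_centre (a point): Centre of the open box, a flat pale sample box 69 x 92 x 20 mm, 0.35 kg, loose in the stand's nest; z is 10 mm above its underside.
- box_done_centre (a point): Centre of the neighbouring box, the same size, shut.
- box_done_lid (a joint): Lid of the neighbouring box, shut (0 rad); leave it.
- spare_vial: Glass vial with white cap, 18 mm across, 44 high, standing between the two stands; origin at its underside; leave it.
- amber_vial: Amber vial with black cap, 18 mm across, 44 high, near the microscope; origin at its underside; leave it.
- dish: Small round dish, 56 mm across, 11 high, on the desk's right; origin at its underside; leave it.
- rubber: Eraser 18 x 43 x 11 mm lying near the desk's front; origin at its underside; leave it.
Things that resemble listed ones, but are neither listed nor needed, are in the scene too. Leave any yellow look-alike of the part that bears box_done_centre alone.

How it is judged:
On the way, in this order (a step that is already met when the one before it is completed fails the run):
1. the open box's lid is pushed fully shut while its tag still lies toward the reader (value of joint box_work_lid below 0.05 rad and value of joint tag_work below 0.4 rad), for 0.2 s.
2. its tag is flipped right over onto the shut lid, tick up (value of joint box_work_lid below 0.05 rad and value of joint tag_work above 3 rad), for 0.2 s.
At the end, for the whole second after the job is handed in: The lid of the box that was open is shut (within 0.05 rad, 3 mm at its edge), its tag lies back over it within 0.14 rad of level with the tick up, both boxes sit in their stands (within 12 mm), the neighbour's lid is shut and its tag still over (all of step 2 and distance of each of box_work_centre, box_done_centre from where it was at the start of the episode below 0.012 m and value of joint tag_done above 3 rad and value of joint box_done_lid below 0.05 rad); the robot touches nothing.
It fails at once if a sample box is lifted or pushed out of its nest (more than 12 mm) (distance of any of box_work_centre, box_done_centre from where it was at the start of the episode above 0.012 m).
It fails at once if the neighbour's tag is flipped back or its lid opened (value of joint tag_done below 2.8 rad or value of joint box_done_lid above 0.15 rad).
It fails at once if a vial, the dish or the eraser is moved (more than 20 mm) (distance of any of spare_vial, amber_vial, dish, rubber from where it was at the start of the episode above 0.02 m).
It also fails if it takes over 51 s, if anything falls off the work surface, if the arm or the gripper's body presses on something with over 40 N, if the wrist force passes 120 N, or if a joint passes its speed limit or range.

## Working session

There is one attempt and no reset: what is moved stays moved. The work goes in short steps, Python scripts to look and compute and a shell command to move; the robot and the scene stay as the last step left them, time stands still between calls to the robot, and variables do not carry over. Pictures are saved under pics/ and viewed, at most 10 in all, crops included, and the job is handed in when it is done.

```bash
mkdir -p pics; ls
python3 - <<'E'
from plant import bot
import cv2,numpy as np
for n in("scene","top"):
    im=bot.get_image(n); cv2.imwrite(f"pics/{n}0.png",im[:,:,::-1])
    c=bot.camera_info(n); print(n,np.round(c["K"],1).tolist(),c["distortion"],np.round(c["extrinsics"],3).tolist())
s=bot.read_state();print(s)
E
```

```text
pics
scene [[397.4, 0.0, 278.5], [0.0, 397.4, 208.2], [0.0, 0.0, 1.0]] [-0.0475517  0.         0.         0.         0.       ] [[-0.507, -0.41, 0.758, -0.124], [-0.862, 0.247, -0.443, 0.469], [-0.005, -0.878, -0.478, 0.468], [0.0, 0.0, 0.0, 1.0]]
top [[430.4, 0.0, 283.3], [0.0, 430.4, 211.3], [0.0, 0.0, 1.0]] [-0.10903292  0.          0.          0.          0.        ] [[0.021, -0.983, 0.18, 0.305], [-1.0, -0.018, 0.014, 0.098], [-0.01, -0.18, -0.984, 1.13], [0.0, 0.0, 0.0, 1.0]]
{'clock': 0.1, 'joints': array([ 1.07456765e+00,  1.31091157e-01,  1.48916217e+00, -9.31278648e-06,
        1.52299166e+00, -8.54300631e-02]), 'joint_velocities': array([-0.00210461, -0.00180033, -0.00286783,  0.00154937, -0.00028357,
        0.00079593]), 'tau': array([ 7.60066232e-04, -5.61347222e+01, -4.93092334e+01,  7.69500481e-02,
        2.93407543e-02, -1.50141710e-05]), 'tcp_pos': array([0.23933661, 0.54958666, 0.1858936 ]), 'tool_rot': array([ 2.03957798e-01,  9.78979333e-01, -7.92808747e-04, -2.32445772e-04]), 'wrist_force': array([ 0.00838219, -0.41534081, -0.30544845]), 'torque': array([-0.03201785,  0.04203949,  0.02894728]), 'finger_force': 0.0, 'opening': 0.09262492716358361}
```

View pics/scene0.png

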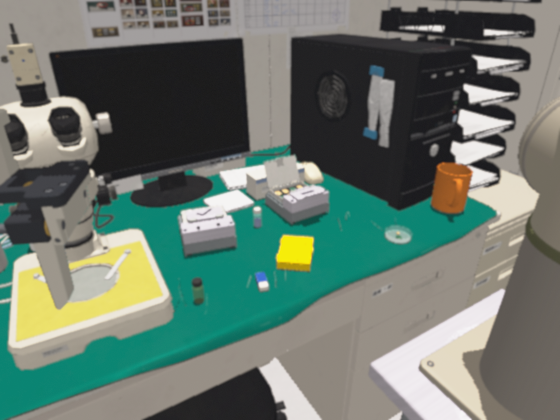

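View pics/top0.png

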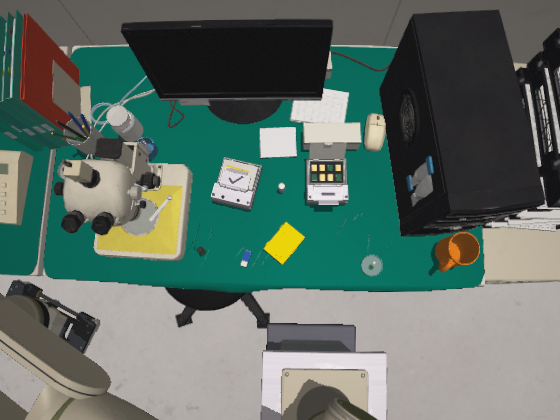

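The open box's stand is at about (327,180) in the top view, with its lid up at the far side and a pale object behind it. The neighbour's stand is at (237,182). I'll enlarge both views in one picture.

Run:
```python
import cv2,numpy as np
t=cv2.imread("pics/top0.png")[115:215,290:370]; s=cv2.imread("pics/scene0.png")[145:225,240:340]
t=cv2.resize(t,None,fx=5,fy=5,interpolation=cv2.INTER_CUBIC)
s=cv2.resize(s,None,fx=4,fy=4,interpolation=cv2.INTER_CUBIC)
o=np.zeros((500,800,3),np.uint8);o[:500,:400]=t;o[:320,400:]=s
cv2.imwrite("pics/crop1.png",o)
```

```text
(no output)
```

View pics/crop1.png

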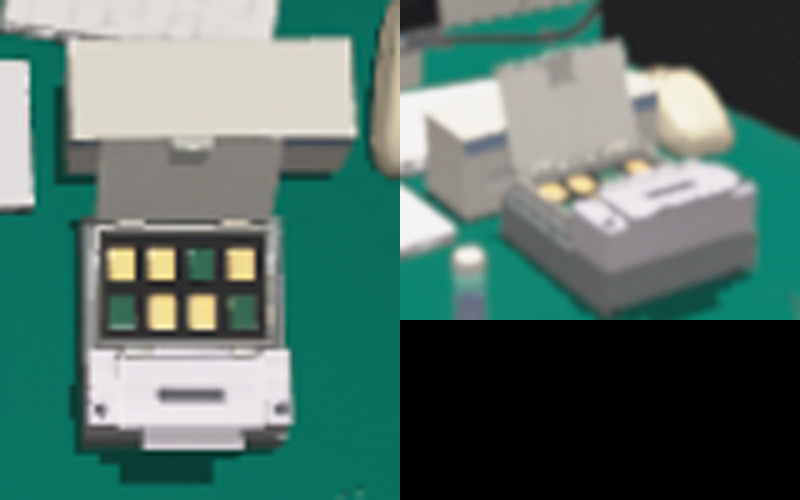

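Top crop:
- Bar corners are at crop (90,350), (290,350), (85,425) and (293,420).
- The tab's outer edge runs (143,447) to (243,447).
- The lid hinge is at row 222, and the lid edge runs (97,138) to (280,138).
- A carton stands just behind the lid.

Scene crop: the lid edge corners are (497,68) and (622,38).

```bash
cat > h.py <<'E'
import numpy as np,cv2
from plant import bot
from scipy.optimize import least_squares
from scipy.spatial.transform import Rotation as R
def proj(n,P,c=None):
    c=c or bot.camera_info(n); E=np.linalg.inv(c["extrinsics"]); P=np.atleast_2d(P).astype(float)
    rv=cv2.Rodrigues(E[:3,:3])[0]
    return cv2.projectPoints(P,rv,E[:3,3],np.array(c["K"]),np.array(c["distortion"]))[0][:,0]
def ray(n,uv,c=None):
    c=c or bot.camera_info(n);E=np.array(c["extrinsics"])
    q=cv2.undistortPoints(np.array([[uv]],float),np.array(c["K"]),np.array(c["distortion"]))[0,0]
    return E[:3,3],E[:3,:3]@[q[0],q[1],1]
def at_z(n,uv,z,c=None):
    o,d=ray(n,uv,c);return o+d*(z-o[2])/d[2]
def W(p,P):
    P=np.atleast_2d(P);c,s=np.cos(p[2]),np.sin(p[2])
    return np.c_[p[0]+c*P[:,0]-s*P[:,1],p[1]+s*P[:,0]+c*P[:,1],P[:,2]]
def lid(a): return np.array([[.052-.065*np.cos(a),y,.047+.065*np.sin(a)] for y in(.046,-.046)])
E
cat > fit.py <<'E'
from h import *
mm=1e-3
T=[((-58,52,58),(85,425)),((-58,-52,58),(293,420)),((-18,52,58),(90,350)),((-18,-52,58),(290,350)),((-73,25,72.5),(143,447)),((-73,-25,72.5),(243,447)),((52,46,47),(92,222)),((52,-46,47),(282,222))]
P=np.array([t[0] for t in T])*mm; U=np.array([t[1] for t in T])/5+[290,115]-.4
L=np.array([(97,138),(280,138)])/5+[290,115]-.4
S=np.array([(97,68),(222,38)])/4+[240,145]-.4
def f(p): return np.r_[(proj("top",W(p,P))-U).ravel(),(proj("top",W(p,lid(p[3])))-L).ravel(),(proj("scene",W(p,lid(p[3])))-S).ravel()]
r=least_squares(f,[.46,0,0,1.85]);print(np.round(r.x,4));print(np.round(f(r.x).reshape(-1,2),1).tolist())
p=r.x
# carton behind: top face front corners at crop (68,135),(357,135), base front (68,175),(355,175)
for uv in[(68,135),(357,135),(68,38),(352,38)]:
    for z in(.05,.06,.07): print(uv,z,np.round(at_z("top",np.array(uv)/5+[290,115]-.4,z),3))
for uv in[(68,175),(355,175)]: print(uv,np.round(at_z("top",np.array(uv)/5+[290,115]-.4,0),3))
print("vial",at_z("top",(282,184),.044),"done",at_z("top",(236,183),.06))
E
python3 fit.py
```

```text
[5.9260e-01 1.4000e-03 2.0500e-02 1.9523e+00]
[[0.7, -0.3], [-0.1, 0.7], [-0.5, -0.5], [0.0, -0.6], [0.2, -0.0], [0.1, -0.1], [0.9, 0.1], [-2.0, 0.1], [1.0, 0.4], [1.2, 0.4], [-1.0, 0.6], [-0.5, 0.8]]
(68, 135) 0.05 [0.691 0.064 0.05 ]
(68, 135) 0.06 [0.687 0.064 0.06 ]
(68, 135) 0.07 [0.684 0.065 0.07 ]
(357, 135) 0.05 [ 0.694 -0.089  0.05 ]
(357, 135) 0.06 [ 0.69  -0.087  0.06 ]
(357, 135) 0.07 [ 0.687 -0.085  0.07 ]
(68, 38) 0.05 [0.745 0.065 0.05 ]
(68, 38) 0.06 [0.741 0.065 0.06 ]
(68, 38) 0.07 [0.737 0.065 0.07 ]
(352, 38) 0.05 [ 0.749 -0.087  0.05 ]
(352, 38) 0.06 [ 0.745 -0.085  0.06 ]
(352, 38) 0.07 [ 0.74  -0.084  0.07 ]
(68, 175) [0.685 0.062 0.   ]
(355, 175) [ 0.689 -0.096  0.   ]
vial [0.57603087 0.11768901 0.044     ] done [0.57264209 0.23553003 0.06      ]
```

```bash
cat >> h.py <<'E'
def rows(*wps,q0=None,p0=None):
    """wps: (x,y,z, quat or None) -> shift/turn entries in creep units from current pose"""
    s=bot.read_state(); p0=s["tcp_pos"] if p0 is None else np.array(p0); R0=R.from_quat(s["tool_rot"] if q0 is None else q0)
    for w in wps:
        d=R0.inv().apply(np.array(w[0])-p0)/.8
        rv=(R0.inv()*R.from_matrix(w[1])).as_rotvec()/np.pi if w[1] is not None else np.zeros(3)
        print(np.round(d,4).tolist(),np.round(rv,4).tolist())
def tool(yaw,lean):
    """tool down, y along stand y; lean>0: tool z tips forward(+x) i.e. gripper body toward reader"""
    z=np.array([np.sin(lean),0,-np.cos(lean)]);y=np.array([0,1,0]);x=np.cross(y,z)
    return R.from_euler("z",yaw).as_matrix()@np.c_[x,y,z]
E
python3 - <<'E'
from h import *
rows(([.27,.28,.26],tool(.02,0)),([.47,.0,.30],tool(.02,0)))
exec(open("fit.py").read().split("def f")[0])
def lidz(a,hz): l=lid(a);l[:,2]+=hz-.047;return l
def f(p):
    Q=P.copy();Q[6:,2]=p[4]
    return np.r_[(proj("top",W(p,Q))-U).ravel(),(proj("top",W(p,lidz(p[3],p[4])))-L).ravel(),(proj("scene",W(p,lidz(p[3],p[4])))-S).ravel()]
r=least_squares(f,[.59,0,0,1.9,.05]);print(np.round(r.x,4),r.cost);print(np.round(W(r.x,lidz(r.x[3],r.x[4])),3))
E
```

```text
[-0.1697, -0.2938, -0.0922] [-0.0005, -0.0002, -0.1371]
[-0.5387, -0.5149, -0.1419] [-0.0005, -0.0002, -0.1371]
[5.9220e-01 1.6000e-03 2.3000e-02 1.9474e+00 4.9400e-02] 5.095300693746138
[[ 0.667  0.049  0.11 ]
 [ 0.669 -0.043  0.11 ]]
```

```bash
python3 -m creep '{"xyz":[[-0.17,-0.294,-0.092],[-0.17,-0.294,-0.092],[-0.17,-0.294,-0.092],[-0.17,-0.294,-0.092],[-0.17,-0.294,-0.092],[-0.3,-0.37,-0.11],[-0.42,-0.44,-0.12],[-0.539,-0.515,-0.142]],"rotation":[[0,0,0],[0,0,0],[0,0,-0.05],[0,0,-0.1],[0,0,-0.137],[0,0,-0.137],[0,0,-0.137],[0,0,-0.137]],"gripper":[1,1,1,1,1,1,1,1]}' 20
python3 -m creep '{"xyz":[[0,0,0],[0,0,0],[0,0,0],[0,0,0]],"rotation":[[0,0,0],[0,0,0],[0,0,0],[0,0,0]],"gripper":[1,1,1,1]}'
python3 - <<'E'
from h import *
s=bot.read_state();print(s["tcp_pos"],s["tool_rot"],s["clock"])
c=bot.camera_info("wrist")
im=bot.get_image("wrist"); cv2.imwrite("pics/w1.png",im[:,:,::-1])
import pickle;pickle.dump(c,open("w1.pkl","wb"));print(np.round(c["extrinsics"],3))
E
```

```text
clock: 1.1
tcp_pos: [0.38, 0.1274, 0.281]
tool_rot: [-0.01, 1.0, 0.0, 0.0]
wrist_force: [1.7, 0.5, 0.4]
opening: 0.0176
finger_force: 0.0
clock: 1.6
tcp_pos: [0.3789, 0.1303, 0.2809]
tool_rot: [-0.011, 1.0, 0.0, -0.0]
wrist_force: [0.3, 0.1, -0.8]
opening: 0.0006
finger_force: 0.0
[0.37885036 0.13027844 0.28089038] [-1.11991061e-02  9.99937285e-01  2.38432486e-05 -7.02197817e-05] 1.6
[[-0.024  0.962  0.272  0.303]
 [ 1.     0.023  0.007  0.128]
 [ 0.001  0.272 -0.962  0.48 ]
 [ 0.     0.     0.     1.   ]]
```

View pics/w1.png

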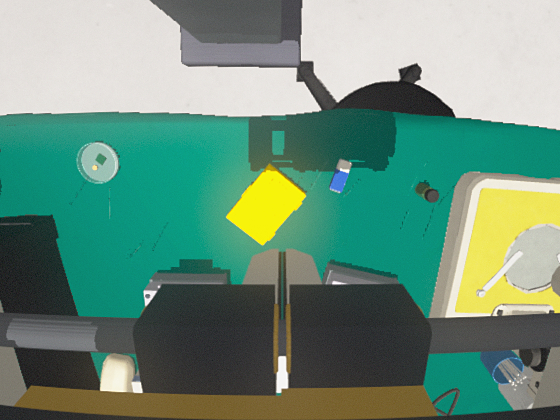

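The wrist view shows the fingers hiding the stand from here, with the stand's corner at (160,290). From behind the lid the view should be better, so I'll go there, still high.

Run:
```python
from h import *
rows(([.52,.003,.27],tool(.022,0)),([.689,.003,.20],tool(.022,0)))
```

```text
[-0.1728, -0.1628, 0.0136] [0.0, -0.0, 0.0]
[-0.384, -0.1675, 0.1011] [0.0, -0.0, 0.0]
```

```bash
python3 -m creep '{"xyz":[[-0.173,-0.163,0.014],[-0.173,-0.163,0.014],[-0.173,-0.163,0.014],[-0.173,-0.163,0.014],[-0.384,-0.1675,0.04],[-0.384,-0.1675,0.04],[-0.384,-0.1675,0.101],[-0.384,-0.1675,0.101]],"rotation":[[0,0,0],[0,0,0],[0,0,0],[0,0,0],[0,0,0],[0,0,0],[0,0,0],[0,0,0]],"gripper":[1,1,1,1,1,1,1,1]}'
python3 -m creep '{"xyz":[[0,0,0],[0,0,0]],"rotation":[[0,0,0],[0,0,0]],"gripper":[1,1]}'
python3 - <<'E'
from h import *
s=bot.read_state();print(s["tcp_pos"],s["tool_rot"],s["clock"])
c=bot.camera_info("wrist")
im=bot.get_image("wrist"); cv2.imwrite("pics/w2.png",im[:,:,::-1])
import pickle;pickle.dump(c,open("w2.pkl","wb"))
p=[.5922,.0016,.023]
for n,q in(("lid",W(p,lid(1.95))),("bar",W(p,[[-.058,.052,.058],[-.058,-.052,.058],[-.018,.052,.058]])),("tab",W(p,[[-.073,.025,.0725],[-.073,-.025,.0725]]))): print(n,proj("wrist",q,c).round(0).tolist())
rows(([.689,.003,.085],tool(.022,0)))
E
```

```text
clock: 2.65
tcp_pos: [0.6874, 0.0031, 0.1932]
tool_rot: [-0.011, 1.0, 0.001, -0.005]
wrist_force: [-0.7, -0.1, -0.5]
opening: 0.0004
finger_force: 0.0
clock: 2.9
tcp_pos: [0.6897, 0.0017, 0.2039]
tool_rot: [-0.01, 1.0, -0.0, 0.002]
wrist_force: [0.1, -0.5, 0.8]
opening: 0.0006
finger_force: 0.0
[0.68965327 0.00173112 0.20390565] [-1.01777070e-02  9.99945668e-01 -1.69806202e-04  2.24649875e-03] 2.9
lid [[339.0, 178.0], [230.0, 178.0]]
bar [[342.0, 21.0], [226.0, 21.0], [341.0, 67.0]]
tab [[313.0, -2.0], [254.0, -2.0]]
[0.0016, 0.0019, 0.1488] [-0.0001, 0.0016, -0.0006]
```

View pics/w2.png

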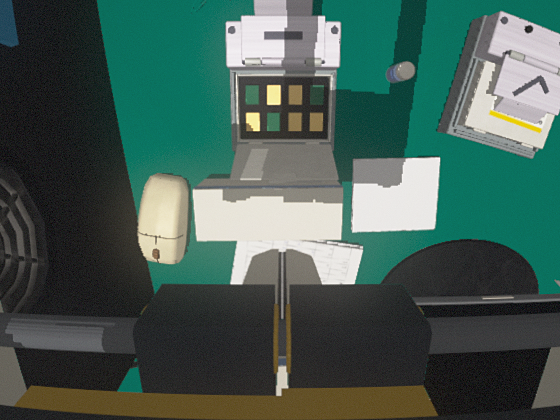

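The wrist view shows the lid edge at about row 180, cols 230–343, as predicted. The carton's top front corners are at (195,186) and (343,183). I'll triangulate the carton's height.

Run:
```python
from h import *
import pickle;c=pickle.load(open("w2.pkl","rb"))
for n,(a,b) in {"front+y":((68,135),(343,183)),"front-y":((357,135),(195,186)),"back+y":((68,38),(341,240)),"back-y":((352,38),(198,240))}.items():
    u=np.array(a)/5+[290,115]-.4
    g=lambda P:np.r_[(proj("top",P)-u)[0],(proj("wrist",P,c)-b)[0]]
    r=least_squares(g,[.69,0,.06]);print(n,r.x.round(4),r.cost.round(1))
```

```text
front+y [0.6811 0.0615 0.0635] 2.5
front-y [ 0.6862 -0.0828  0.0661] 1.1
back+y [0.7428 0.0648 0.0547] 0.0
back-y [ 0.7527 -0.0888  0.0378] 0.1
```

The carton top is at or below 66 mm, so a tip at 86 mm clears it. I'll descend behind the lid.

```bash
python3 -m creep '{"xyz":[[0,0.001,0.06],[0,0.001,0.1],[0,0.001,0.13],[0,0.001,0.1475],[0,0.001,0.1475],[0,0.001,0.1475]],"rotation":[[0,0,0],[0,0,0],[0,0,0],[0,0,0],[0,0,0],[0,0,0]],"gripper":[1,1,1,1,1,1]}'
python3 - <<'E'
from h import *
s=bot.read_state();print(s["tcp_pos"],s["wrist_force"])
# lid closing plan: tip corner (x-7.5mm) on lid back face at radius rho, hinge (.6445,.049)
hx,hz=.6445,.049
P=[]
for a,rho in((1.6,.042),(1.3,.042),(1.0,.043),(.7,.044),(.4,.046),(.2,.048),(.05,.05),(-.05,.05)):
    x=hx-rho*np.cos(a)+.0075+.001*np.sin(a); z=hz+rho*np.sin(a)+.001*np.cos(a)
    if a>1.57: z=.087
    P.append(([x,.003,z],tool(.022,0))); print(a,np.round(P[-1][0],4))
rows(*P)
E
```

```text
clock: 3.7
tcp_pos: [0.6903, 0.0019, 0.0844]
tool_rot: [-0.01, 1.0, -0.0, 0.001]
wrist_force: [0.7, 0.9, 0.6]
opening: 0.0006
finger_force: 0.0
[0.69029906 0.00186627 0.08439037] [0.68611098 0.8949888  0.55449914]
1.6 [0.6542 0.003  0.087 ]
1.3 [0.6417 0.003  0.0897]
1.0 [0.6296 0.003  0.0857]
0.7 [0.619  0.003  0.0781]
0.4 [0.61   0.003  0.0678]
0.2 [0.6052 0.003  0.0595]
0.05 [0.6021 0.003  0.0525]
-0.05 [0.602  0.003  0.0475]
[0.045, 0.0023, -0.0034] [-0.0001, 0.0009, -0.0008]
[0.0607, 0.0026, -0.0069] [-0.0001, 0.0009, -0.0008]
[0.0758, 0.0029, -0.0019] [-0.0001, 0.0009, -0.0008]
[0.0891, 0.0032, 0.0076] [-0.0001, 0.0009, -0.0008]
[0.1004, 0.0034, 0.0204] [-0.0001, 0.0009, -0.0008]
[0.1065, 0.0035, 0.0308] [-0.0001, 0.0009, -0.0008]
[0.1103, 0.0036, 0.0396] [-0.0001, 0.0009, -0.0008]
[0.1104, 0.0036, 0.0458] [-0.0001, 0.0009, -0.0008]
```

```bash
python3 -m creep '{"xyz":[[0.01,0.001,0],[0.018,0.001,0],[0.025,0.001,0],[0.03,0.001,0],[0.035,0.002,-0.001],[0.04,0.002,-0.002],[0.045,0.002,-0.0034],[0.05,0.002,-0.0045]],"rotation":[[0,0,0],[0,0,0],[0,0,0],[0,0,0],[0,0,0],[0,0,0],[0,0,0],[0,0,0]],"gripper":[1,1,1,1,1,1,1,1]}'
python3 -m creep '{"xyz":[[0.006,0,-0.0015],[0.011,0,-0.0025],[0.018,0,-0.001],[0.025,0,0.002],[0.032,0,0.006],[0.038,0,0.0105],[0.043,0,0.016],[0.048,0,0.022]],"rotation":[[0,0,0],[0,0,0],[0,0,0],[0,0,0],[0,0,0],[0,0,0],[0,0,0],[0,0,0]],"gripper":[1,1,1,1,1,1,1,1]}'
python3 - <<'E'
from h import *
s=bot.read_state();print(s["tcp_pos"],s["wrist_force"])
im=bot.get_image("wrist"); cv2.imwrite("pics/w3.png",im[:,:,::-1])
E
```

```text
clock: 4.7
tcp_pos: [0.649, 0.0028, 0.0859]
tool_rot: [-0.01, 1.0, -0.0, 0.0]
wrist_force: [-1.2, -0.4, -0.4]
opening: 0.0006
finger_force: 0.0
clock: 5.7
tcp_pos: [0.6105, 0.002, 0.0678]
tool_rot: [-0.01, 1.0, 0.0, -0.0]
wrist_force: [0.2, 0.1, 0.7]
opening: 0.0001
finger_force: 0.0
[0.61053479 0.00202562 0.06783813] [0.16581942 0.12969677 0.73967418]
```

View pics/w3.png

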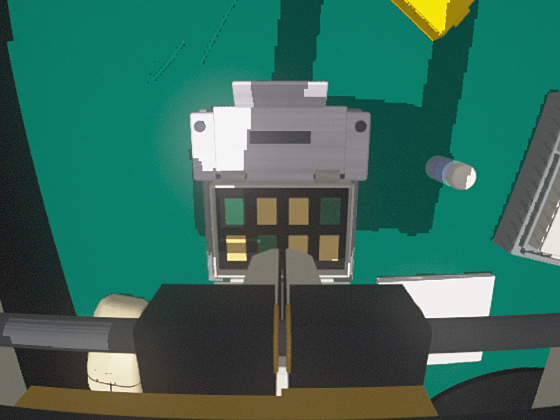

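The box interior is still open at rows 190–275 and I can't see the lid. I'll check from the scene and top cameras.

Run:
```python
from h import *
t=bot.get_image("top")[115:215,290:370,::-1]; s=bot.get_image("scene")[125:225,240:340,::-1]
o=np.zeros((500,800,3),np.uint8);o[:,:400]=cv2.resize(t,None,fx=5,fy=5,interpolation=cv2.INTER_CUBIC);o[:400,400:]=cv2.resize(s,None,fx=4,fy=4,interpolation=cv2.INTER_CUBIC)
cv2.imwrite("pics/crop2.png",o)
```

```text
(no output)
```

View pics/crop2.png

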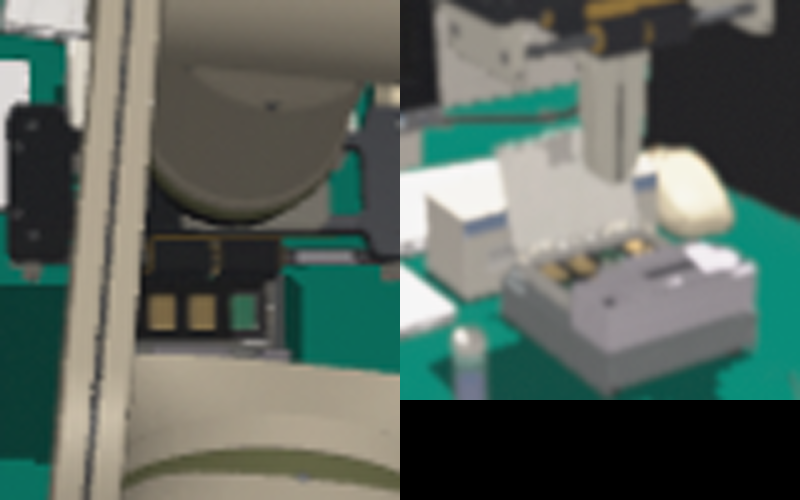

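The lid is still up at crop (497,145)–(622,120), and the finger is now in front of it with its tip at about (610,182). I'll check this against projections.

Run:
```python
from h import *
s=bot.read_state();t=s["tcp_pos"];print(t,s["clock"])
cv=lambda P,f=4,o=(240,125):((proj("scene",P)-o+.4)*f+[400,0]).round(0).tolist()
print("tcp",cv(t),"bar",cv(W([.5922,.0016,.023],[[-.058,.052,.058],[-.058,-.052,.058],[-.018,.052,.058],[-.018,-.052,.058]])))
for a in(1.3,1.6,1.95,2.2):print(a,cv(W([.5922,.0016,.023],lid(a))))
print("hinge",cv(W([.5922,.0016,.023],[[.052,.046,.047],[.052,-.046,.047]])))
print("vial top",cv([.576,.118,.044]))
```

```text
[0.61031884 0.00203636 0.06771809] 5.85
tcp [[609.0, 228.0]] bar [[606.0, 313.0], [755.0, 269.0], [568.0, 286.0], [714.0, 244.0]]
1.3 [[528.0, 170.0], [658.0, 138.0]]
1.6 [[512.0, 156.0], [640.0, 125.0]]
1.95 [[493.0, 151.0], [620.0, 121.0]]
2.2 [[482.0, 155.0], [607.0, 126.0]]
hinge [[515.0, 256.0], [640.0, 222.0]]
vial top [[466.0, 333.0]]
```

Run:
```python
from h import *
s=bot.read_state();t=s["tcp_pos"];q=R.from_quat(s["tool_rot"]);c=bot.camera_info("wrist")
for k in(0,-.01,-.02,-.03,-.05):
    P=t+q.apply([[-.0075,0,k],[0.0075,0,k],[0,-.0175,k],[0,.0175,k]]);print(k,proj("wrist",P,c).round(0).tolist(),((proj("scene",P.mean(0))-[240,125]+.4)*4+[400,0]).round(0).tolist())
print(np.round(q.inv().as_matrix()@(np.array(c["extrinsics"])[:3,3]-t),3))
```

```text
0 [[282.0, 255.0], [282.0, 231.0], [252.0, 243.0], [311.0, 243.0]] [[609.0, 228.0]]
-0.01 [[282.0, 262.0], [282.0, 237.0], [251.0, 249.0], [312.0, 249.0]] [[609.0, 212.0]]
-0.02 [[282.0, 269.0], [282.0, 243.0], [249.0, 256.0], [314.0, 256.0]] [[609.0, 197.0]]
-0.03 [[282.0, 277.0], [282.0, 250.0], [248.0, 264.0], [316.0, 264.0]] [[610.0, 181.0]]
-0.05 [[282.0, 296.0], [282.0, 267.0], [244.0, 282.0], [319.0, 282.0]] [[610.0, 150.0]]
[ 0.076 -0.    -0.199]
```

Both cameras put the real fingertips about 29 mm short of the reported TCP: the scene tip is at row 182 against a predicted 228, and the wrist view agrees. So the fingers passed over the lid. I'll correct for this offset, go back over the lid and descend deeper, watching the force.

```bash
python3 - <<'E'
from h import *
rows(([.61,.003,.125],tool(.022,0)),([.69,.003,.12],tool(.022,0)),([.69,.003,.065],tool(.022,0)))
E
python3 -m creep '{"xyz":[[0,0,-0.06],[0,0,-0.072],[-0.05,0.001,-0.072],[-0.1,0.001,-0.068],[-0.1,0.001,-0.04],[-0.1,0.001,-0.02],[-0.1,0.001,-0.01],[-0.1,0.001,0]],"rotation":[[0,0,0],[0,0,0],[0,0,0],[0,0,0],[0,0,0],[0,0,0],[0,0,0],[0,0,0]],"gripper":[1,1,1,1,1,1,1,1]}'
python3 -m creep '{"xyz":[[0,0,0.002],[0,0,0.004],[0,0,0.004],[0,0,0.004]],"rotation":[[0,0,0],[0,0,0],[0,0,0],[0,0,0]],"gripper":[1,1,1,1]}'
python3 - <<'E'
from h import *
s=bot.read_state();print(s["tcp_pos"],s["wrist_force"])
t=bot.get_image("wrist")[60:310,130:430,::-1]; s=bot.get_image("scene")[125:225,240:340,::-1]
o=np.zeros((400,800,3),np.uint8);o[:333,:400]=cv2.resize(t,(400,333));o[:400,400:]=cv2.resize(s,None,fx=4,fy=4,interpolation=cv2.INTER_CUBIC)
cv2.imwrite("pics/crop3.png",o)
E
```

```text
[0.0004, 0.0012, -0.0716] [0.0, -0.0003, -0.0008]
[-0.0996, -0.0007, -0.0654] [0.0, -0.0003, -0.0008]
[-0.0996, -0.0008, 0.0033] [0.0, -0.0003, -0.0008]
clock: 6.85
tcp_pos: [0.6902, 0.0044, 0.068]
tool_rot: [-0.01, 1.0, -0.0, -0.0]
wrist_force: [-0.2, 0.1, 0.5]
opening: 0.0004
finger_force: 0.0
clock: 7.35
tcp_pos: [0.6911, 0.0044, 0.0655]
tool_rot: [-0.01, 1.0, -0.0, 0.0]
wrist_force: [0.8, -0.2, -0.1]
opening: 0.0005
finger_force: 0.0
[0.69107521 0.0043697  0.0654801 ] [ 0.83285802 -0.18135988 -0.06383613]
```

View pics/crop3.png

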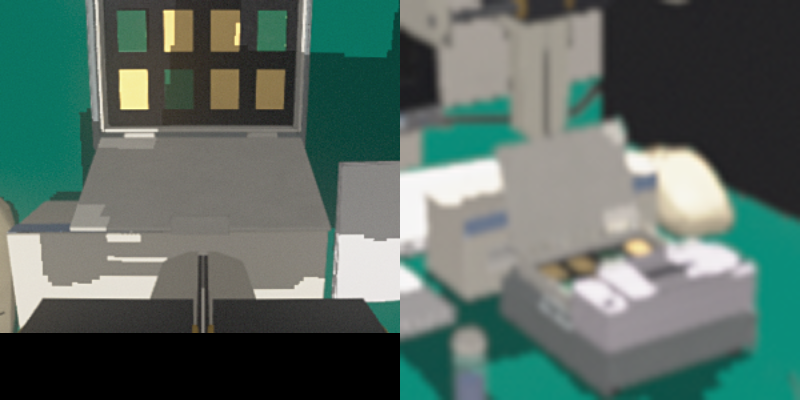

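The finger is now behind the lid: in the scene crop its tip (col 540) is hidden by the lid edge at row about 140. I'll go 6 mm deeper, then push with the corrected arc.

```bash
python3 -m creep '{"xyz":[[0,0,0.004],[0,-0.001,0.0075],[0.01,-0.002,0.0085],[0.018,-0.002,0.0085],[0.026,-0.002,0.0085],[0.033,-0.002,0.0085],[0.04,-0.002,0.0085],[0.046,-0.002,0.0085]],"rotation":[[0,0,0],[0,0,0],[0,0,0],[0,0,0],[0,0,0],[0,0,0],[0,0,0],[0,0,0]],"gripper":[1,1,1,1,1,1,1,1]}'
python3 - <<'E'
from h import *
s=bot.read_state();print(s["tcp_pos"],s["wrist_force"])
hx,hz=.6445,.049
P=[]
for a,rho in((1.6,.042),(1.3,.042),(1.0,.043),(.7,.044),(.4,.046),(.2,.048),(.05,.05),(-.05,.05)):
    x=hx-rho*np.cos(a)+.0075+.001*np.sin(a); z=hz+rho*np.sin(a)+.001*np.cos(a)-.029
    P.append(([x,.003,z],None))
rows(*P)
E
```

```text
clock: 8.45
tcp_pos: [0.6537, 0.0021, 0.0583]
tool_rot: [-0.01, 1.0, 0.0, 0.0]
wrist_force: [1.3, -0.1, 1.4]
opening: 0.0004
finger_force: 0.5
[0.65374053 0.00207703 0.0583245 ] [ 1.30215357 -0.05887649  1.43865195]
[-0.0006, 0.0011, -0.0045] [0.0, 0.0, 0.0]
[0.015, 0.0014, -0.003] [0.0, 0.0, 0.0]
[0.0301, 0.0017, 0.002] [0.0, 0.0, 0.0]
[0.0434, 0.002, 0.0115] [0.0, 0.0, 0.0]
[0.0546, 0.0022, 0.0243] [0.0, 0.0, 0.0]
[0.0607, 0.0023, 0.0347] [0.0, 0.0, 0.0]
[0.0645, 0.0024, 0.0435] [0.0, 0.0, 0.0]
[0.0646, 0.0024, 0.0498] [0.0, 0.0, 0.0]
```

Contact: 1.3 N in +x, as it should be. I'll continue along the arc.

```bash
python3 -m creep '{"xyz":[[0.008,0.001,-0.003],[0.015,0.001,-0.003],[0.023,0.001,-0.001],[0.03,0.0015,0.002],[0.037,0.002,0.0065],[0.0435,0.002,0.0115],[0.049,0.002,0.0175],[0.0545,0.002,0.0243]],"rotation":[[0,0,0],[0,0,0],[0,0,0],[0,0,0],[0,0,0],[0,0,0],[0,0,0],[0,0,0]],"gripper":[1,1,1,1,1,1,1,1]}'
python3 -m creep '{"xyz":[[0.003,0,0.0055],[0.006,0,0.0105],[0.008,0,0.015],[0.01,0,0.019],[0.01,0,0.021]],"rotation":[[0,0,0],[0,0,0],[0,0,0],[0,0,0],[0,0,0]],"gripper":[1,1,1,1,1]}'
```

```text
clock: 9.45
tcp_pos: [0.6101, 0.0029, 0.0384]
tool_rot: [-0.01, 1.0, 0.0, 0.0]
wrist_force: [0.8, 0.4, 0.5]
opening: 0.0006
finger_force: 0.5
clock: 10.07
tcp_pos: [0.602, 0.0027, 0.0216]
tool_rot: [-0.01, 1.0, 0.0, -0.0]
wrist_force: [-0.3, 0.1, -0.4]
opening: 0.0003
finger_force: 0.1
```

Run:
```python
from h import *
s=bot.read_state();print(s["tcp_pos"],s["wrist_force"],s["clock"])
t=bot.get_image("wrist")[0:330,60:500,::-1]; s=bot.get_image("scene")[125:225,240:340,::-1]
o=np.zeros((400,800,3),np.uint8);o[:300,:400]=cv2.resize(t,(400,300));o[:400,400:]=cv2.resize(s,None,fx=4,fy=4,interpolation=cv2.INTER_CUBIC)
cv2.imwrite("pics/crop4.png",o)
```

```text
[0.60203504 0.00267703 0.02160049] [-0.32737436  0.14929553 -0.36327686] 10.075
```

View pics/crop4.png

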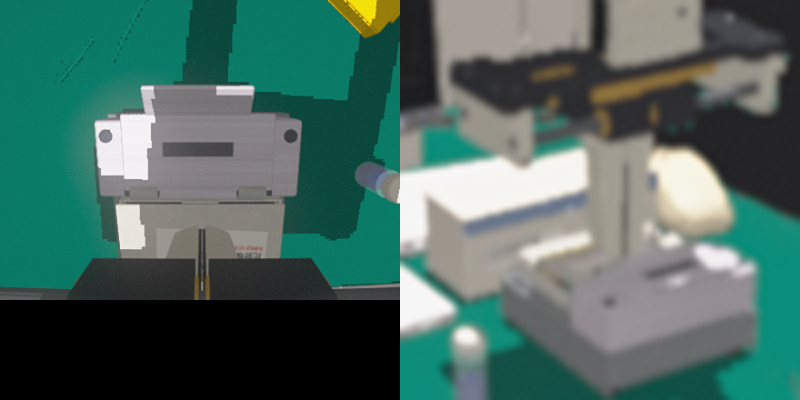

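The lid is nearly down, covering the box under the fingertip. I'll press until the force rises.

```bash
python3 -m creep '{"xyz":[[0,0,0.0015],[0,0,0.003],[0,0,0.0045],[0,0,0.0045]],"rotation":[[0,0,0],[0,0,0],[0,0,0],[0,0,0]],"gripper":[1,1,1,1]}' | head -6
python3 -m creep '{"xyz":[[0,0,0.0015],[0,0,0.003],[0,0,0.003]],"rotation":[[0,0,0],[0,0,0],[0,0,0]],"gripper":[1,1,1]}'|head -6
```

```text
clock: 10.68
tcp_pos: [0.6023, 0.0026, 0.0182]
tool_rot: [-0.01, 1.0, 0.0, -0.0]
wrist_force: [1.3, -0.6, 0.2]
opening: -0.0
finger_force: 0.0
clock: 11.05
tcp_pos: [0.6026, 0.0026, 0.0171]
tool_rot: [-0.01, 1.0, -0.0, 0.0]
wrist_force: [-4.4, 0.2, 9.2]
opening: 0.0003
finger_force: 4.3
```

```bash
python3 -m creep '{"xyz":[[0.004,0,0.001],[0.008,0,0.002],[0.008,0,0.002]],"rotation":[[0,0,0],[0,0,0],[0,0,0]],"gripper":[1,1,1]}'|head -6
python3 - <<'E'
from h import *
c=bot.camera_info("wrist");im=bot.get_image("wrist");cv2.imwrite("pics/w5.png",im[:,:,::-1])
s=bot.read_state();print(s["tcp_pos"],s["wrist_force"])
E
```

```text
clock: 11.42
tcp_pos: [0.5993, 0.0024, 0.017]
tool_rot: [-0.01, 1.0, -0.0, 0.003]
wrist_force: [4.5, 0.4, 7.1]
opening: 0.0008
finger_force: 3.6
[0.59928003 0.00240044 0.0170245 ] [3.83876916 0.86334958 7.23287903]
```

Firm contact at 7–9 N, so the lid is shut. Next is the tag. I'll lift off, move to the reader's side and lean the tool 35° forward.

```bash
cat >> h.py <<'E'
PIN=W([.5922,.0016,.023],[[-.022,0,.0625]])[0]
def tcp_for(F,lean,k=.031,yaw=.022):
    T=tool(yaw,lean);return (np.array(F)-T@np.array([-.0075,0,-k]),T)
E
python3 - <<'E'
from h import *
L=np.radians(35);print(PIN)
rows(([.60,.002,.13],tool(.022,0)),([.47,.001,.13],tool(.022,0)),tcp_for([.47,.001,.10],L),tcp_for([.49,.001,.055],L))
E
```

```text
[0.57020582 0.00109404 0.0625    ]
[-0.0018, -0.0006, -0.1412] [-0.0001, 0.0021, -0.0008]
[0.1607, 0.0014, -0.1423] [-0.0001, 0.0021, -0.0008]
[0.1466, 0.0014, -0.0676] [-0.0004, -0.1923, -0.0007]
[0.122, 0.001, -0.0112] [-0.0004, -0.1923, -0.0007]
```

```bash
python3 -m creep '{"xyz":[[0,0,-0.07],[0,0,-0.142],[0.08,0,-0.142],[0.16,0.001,-0.142],[0.16,0.001,-0.13],[0.155,0.001,-0.11],[0.15,0.001,-0.09],[0.1466,0.001,-0.0676]],"rotation":[[0,0,0],[0,0,0],[0,0,0],[0,0,0],[0,-0.05,0],[0,-0.1,0],[0,-0.15,0],[0,-0.192,0]],"gripper":[1,1,1,1,1,1,1,1]}'
python3 -m creep '{"xyz":[[0,0,0],[0,0,0]],"rotation":[[0,0,0],[0,0,0]],"gripper":[1,1]}'
python3 - <<'E'
from h import *
L=np.radians(35)
s=bot.read_state();q=R.from_quat(s["tool_rot"]);print("tip",s["tcp_pos"]+q.apply([-.0075,0,-.031]),"z",q.apply([0,0,1]))
rows(tcp_for([.49,.001,.055],L),tcp_for([.523,.001,.055],L))
E
```

```text
clock: 12.48
tcp_pos: [0.4884, 0.0007, 0.1248]
tool_rot: [-0.01, 0.96, 0.003, 0.28]
wrist_force: [-30.3, -6.2, 46.8]
opening: 0.0006
finger_force: 0.0
clock: 12.72
tcp_pos: [0.4872, 0.0008, 0.1233]
tool_rot: [-0.009, 0.96, 0.003, 0.278]
wrist_force: [-0.8, 0.0, 0.1]
opening: 0.0007
finger_force: 0.0
tip [0.47699329 0.00059827 0.15349145] z [ 0.53442547  0.01058421 -0.84514933]
[0.0502, 0.0002, 0.1131] [-0.0004, -0.0149, -0.0006]
[0.0154, -0.0006, 0.1352] [-0.0004, -0.0149, -0.0006]
```

```bash
python3 -m creep '{"xyz":[[0.01,0,0.023],[0.02,0,0.046],[0.03,0,0.068],[0.04,0,0.09],[0.05,0,0.113],[0.05,0,0.113],[0.05,0,0.113]],"rotation":[[0,-0.015,0],[0,-0.015,0],[0,-0.015,0],[0,-0.015,0],[0,-0.015,0],[0,-0.015,0],[0,-0.015,0]],"gripper":[1,1,1,1,1,1,1]}'
python3 - <<'E'
from h import *
L=np.radians(35)
s=bot.read_state();q=R.from_quat(s["tool_rot"]);print("tip",s["tcp_pos"]+q.apply([-.0075,0,-.031]),"z",q.apply([0,0,1]))
rows(tcp_for([.523,.001,.055],L))
t=bot.get_image("wrist")[:,:,::-1]; s=bot.get_image("scene")[125:245,220:340,::-1]
o=np.zeros((400,800,3),np.uint8);o[:300,:400]=cv2.resize(t,(400,300));o[:400,400:]=cv2.resize(s,(400,400),interpolation=cv2.INTER_CUBIC)
cv2.imwrite("pics/crop5.png",o)
F=np.array([.49,.001,.055]);f=lambda P:(((proj("scene",P)-[220,125]+.5)*400/120)+[400,0]).round(0).tolist()
s=bot.read_state();print("tip px",f(s["tcp_pos"]+q.apply([0,0,-.031])),"tab",f(W([.5922,.0016,.023],[[-.073,.025,.0725],[-.073,-.025,.0725],[-.061,.025,.0625],[-.061,-.025,.0625]])))
E
```

```text
clock: 13.6
tcp_pos: [0.5295, 0.0009, 0.0305]
tool_rot: [-0.01, 0.957, 0.003, 0.288]
wrist_force: [1.1, 0.1, -0.1]
opening: 0.0004
finger_force: 0.0
tip [0.51862394 0.00066401 0.06044592] z [ 0.55194344  0.01224005 -0.83379171]
[-0.0018, 0.0003, 0.0089] [0.0, -0.0083, -0.0006]
tip px [[721.0, 256.0]] tab [[686.0, 241.0], [746.0, 223.0], [675.0, 247.0], [735.0, 229.0]]
```

View pics/crop5.png

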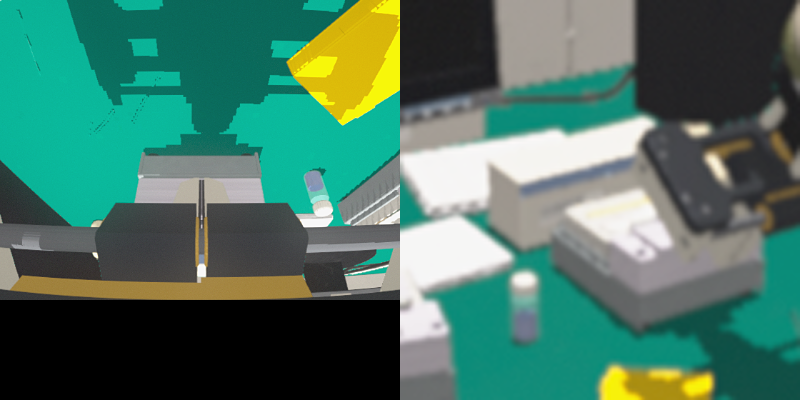

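The wrist view shows the fingertip at (203,178), unobstructed, in front of a strip at rows 155–178. I'll check numerically which part that strip is.

Run:
```python
from h import *
p=[.5922,.0016,.023];c=bot.camera_info("wrist");s=bot.read_state();q=R.from_quat(s["tool_rot"])
D={"tab":[[-.073,.025,.0725],[-.073,-.025,.0725]],"bend":[[-.061,.025,.0625],[-.061,-.025,.0625]],"barfronttop":[[-.058,.052,.058],[-.058,-.052,.058]],"deckfront":[[-.061,.053,.03],[-.061,-.053,.03]],"base":[[-.061,.053,0],[-.061,-.053,0]],"leafpin":[[-.022,.037,.0625],[-.022,-.037,.0625]]}
for n,P in D.items():print(n,(proj("wrist",W(p,P),c)*.714).round(0).tolist())
print("tip",(proj("wrist",s["tcp_pos"]+q.apply([[-.0075,0,-.031],[.0075,0,-.031]]),c)*.714).round(0).tolist(),s["tcp_pos"],s["wrist_force"])
```

```text
tab [[236.0, 212.0], [164.0, 212.0]]
bend [[233.0, 207.0], [167.0, 207.0]]
barfronttop [[267.0, 203.0], [134.0, 204.0]]
deckfront [[263.0, 172.0], [138.0, 172.0]]
base [[258.0, 146.0], [143.0, 146.0]]
leafpin [[242.0, 228.0], [159.0, 228.0]]
tip [[201.0, 197.0], [201.0, 178.0]] [0.53002699 0.00077307 0.03122367] [ 0.40754385 -0.86627966  0.33085725]
```

The strip is the stand's base, so the tip is in front of the bar and below the tab, as planned. I'll make a small move in under the tab and check how it responds.

```bash
cat > st.py <<'E'
from h import *
s=bot.read_state();q=R.from_quat(s["tool_rot"]);z=q.apply([0,0,1]);print("tip",(s["tcp_pos"]+q.apply([-.0075,0,-.031])).round(4),"lean",np.degrees(np.arctan2(z[0],-z[2])).round(1),"F",s["wrist_force"].round(1),"clk",s["clock"],"j",s["joints"].round(2))
E
python3 st.py; python3 -c "
from h import *
rows(tcp_for([.526,.001,.056],np.radians(33.5)))"
python3 -m creep '{"xyz":[[-0.002,0,0.004],[-0.004,0,0.008],[-0.004,0,0.008],[-0.004,0,0.008]],"rotation":[[0,0,0],[0,0,0],[0,0,0],[0,0,0]],"gripper":[1,1,1,1]}' >/dev/null; python3 st.py
```

```text
tip [5.191e-01 5.000e-04 6.120e-02] lean 33.6 F [ 0.4 -0.9  0.3] clk 13.7 j [-0.18 -0.55  2.5   0.19  0.63 -1.9 ]
[-0.0035, 0.0004, 0.0102] [-0.0001, 0.0006, -0.0005]
tip [0.5248 0.0007 0.0563] lean 33.5 F [ 0.1  0.9 -0.6] clk 14.2 j [-0.18 -0.51  2.48  0.2   0.6  -1.9 ]
```

Run:
```python
from h import *
L=np.radians(33.5)
P=[]
for d,r in zip(range(0,130,10),(45,45,44.5,44,43,42,40,38,36,35,34,33,32)):
    a=np.radians(d);P.append(tcp_for([PIN[0]-r*1e-3*np.cos(a),.001,PIN[2]+r*1e-3*np.sin(a)],L))
rows(*P)
```

```text
[-0.0047, 0.0003, -0.0062] [0.0, -0.0, -0.0006]
[-0.0108, 0.0003, -0.0138] [0.0, -0.0, -0.0006]
[-0.0185, 0.0002, -0.0198] [0.0, -0.0, -0.0006]
[-0.027, 0.0002, -0.0243] [0.0, -0.0, -0.0006]
[-0.0363, 0.0, -0.0267] [0.0, -0.0, -0.0006]
[-0.0456, -0.0001, -0.0273] [0.0, -0.0, -0.0006]
[-0.0546, -0.0003, -0.025] [0.0, -0.0, -0.0006]
[-0.0627, -0.0005, -0.0213] [0.0, -0.0, -0.0006]
[-0.0695, -0.0006, -0.0164] [0.0, -0.0, -0.0006]
[-0.0757, -0.0008, -0.0116] [0.0, -0.0, -0.0006]
[-0.0808, -0.0009, -0.006] [0.0, -0.0, -0.0006]
[-0.0847, -0.0011, 0.0003] [0.0, -0.0, -0.0006]
[-0.0874, -0.0012, 0.007] [0.0, -0.0, -0.0006]
```

```bash
python3 -m creep '{"xyz":[[-0.0047,0,-0.0062],[-0.0075,0,-0.01],[-0.0108,0,-0.0138],[-0.0145,0,-0.017],[-0.0185,0,-0.02],[-0.0225,0,-0.022],[-0.027,0,-0.0243],[-0.0315,0,-0.0257]],"rotation":[[0,0,0],[0,0,0],[0,0,0],[0,0,0],[0,0,0],[0,0,0],[0,0,0],[0,0,0]],"gripper":[1,1,1,1,1,1,1,1]}' | grep force; python3 st.py
python3 - <<'E'
from h import *
# where is the tab edge in the scene/wrist view?  predicted pixels for several tag angles
p=[.5922,.0016,.023];c=bot.camera_info("wrist");f0=np.arctan2(10,51)
for th in(0,.5,1):
    E=[[-.022-.052*np.cos(f0+th),y,.0625+.052*np.sin(f0+th)] for y in(.025,-.025)]
    print(th,proj("wrist",W(p,E),c).round(0).tolist(),proj("scene",W(p,E)).round(0).tolist())
a=bot.get_image("scene").astype(int);b=cv2.imread("pics/scene0.png")[:,:,::-1].astype(int)
cv2.imwrite("pics/s6.png",a[:,:,::-1])
E
```

```text
wrist_force: [-0.3, 0.2, -0.1]
finger_force: 0.3
tip [0.5348 0.0008 0.0878] lean 33.5 F [-0.3  0.2 -0.1] clk 15.2 j [-0.17 -0.54  2.43  0.17  0.67 -1.87]
0 [[329.0, 235.0], [232.0, 235.0]] [[305.0, 197.0], [323.0, 191.0]]
0.5 [[331.0, 286.0], [230.0, 286.0]] [[303.0, 185.0], [321.0, 180.0]]
1 [[329.0, 331.0], [232.0, 332.0]] [[297.0, 176.0], [316.0, 171.0]][ WARN:0@0.652] global loadsave.cpp:1063 imwrite_ Unsupported depth image for selected encoder is fallbacked to CV_8U.
```

The pad force is 0.3 N, where free moves read 0, so the tab is riding on the finger. I'll continue round the pin.

```bash
python3 -m creep '{"xyz":[[-0.005,0,-0.001],[-0.0095,0,-0.0015],[-0.014,0,-0.0017],[-0.0185,0,-0.001],[-0.023,0,0.0005],[-0.027,0,0.0025],[-0.031,0,0.0045],[-0.035,0,0.007]],"rotation":[[0,0,0],[0,0,0],[0,0,0],[0,0,0],[0,0,0],[0,0,0],[0,0,0],[0,0,0]],"gripper":[1,1,1,1,1,1,1,1]}' | grep force; python3 st.py
python3 -m creep '{"xyz":[[-0.0035,0,0.003],[-0.0065,0,0.0055],[-0.0095,0,0.008],[-0.012,0,0.011],[-0.0145,0,0.014],[-0.017,0,0.0165],[-0.019,0,0.019],[-0.021,0,0.022]],"rotation":[[0,0,0],[0,0,0],[0,0,0],[0,0,0],[0,0,0],[0,0,0],[0,0,0],[0,0,0]],"gripper":[1,1,1,1,1,1,1,1]}' | grep force; python3 st.py
```

```text
wrist_force: [-0.5, -1.0, 0.6]
finger_force: 0.1
tip [0.5612 0.0014 0.0982] lean 33.5 F [-0.5 -1.   0.6] clk 16.25 j [-0.16 -0.45  2.36  0.16  0.66 -1.85]
wrist_force: [-0.1, 0.5, 0.2]
finger_force: 0.0
tip [0.5849 0.0019 0.0929] lean 33.5 F [-0.1  0.5  0.2] clk 17.25 j [-0.15 -0.35  2.3   0.16  0.62 -1.84]
```

The tip is now past the 2.0 rad line, so the tag should fall over. I'll retreat upward and check.

```bash
python3 -m creep '{"xyz":[[-0.01,0,-0.03],[-0.03,0,-0.06],[-0.05,0,-0.085],[-0.069,0,-0.104],[-0.069,0,-0.104],[-0.069,0,-0.104]],"rotation":[[0,0,0],[0,0,0],[0,0,0],[0,0,0],[0,0,0],[0,0,0]],"gripper":[1,1,1,1,1,1]}' | grep force; python3 st.py
python3 - <<'E'
from h import *
p=[.5922,.0016,.023];f0=np.arctan2(10,51)
b=bot.get_image("scene");cv2.imwrite("pics/s7.png",b[:,:,::-1]);g=cv2.cvtColor(b,cv2.COLOR_RGB2GRAY);g0=cv2.cvtColor(cv2.imread("pics/scene0.png"),cv2.COLOR_BGR2GRAY)
def leaf(th): # leaf outer part corners
    return proj("scene",W(p,[[-.022-r*np.cos(th),y,.0625+r*np.sin(th)] for r in(.004,.039) for y in(.037,-.037)])).round(0).astype(int)
print(leaf(0).tolist(),leaf(np.pi).tolist())
# sample local brightness at tag centre line for each side
for th,nm in((0,"front"),(np.pi,"over")):
    q=proj("scene",W(p,[[-.022-r*np.cos(th),y,.0645] for r in(.012,.02,.028) for y in(-.012,0,.012)])).round(0).astype(int)
    print(nm,"now",[int(g[v,u]) for u,v in q],"start",[int(g0[v,u]) for u,v in q])
u0,v0,u1,v1=255,165,325,215
for v in range(v0,v1,2):print(v," ".join("%3d"%x for x in g[v,u0:u1:3]))
E
```

```text
wrist_force: [0.2, -0.6, 1.1]
finger_force: 0.0
tip [0.5842 0.0019 0.1914] lean 33.4 F [ 0.2 -0.6  1.1] clk 18.0 j [-0.15 -0.49  2.2   0.12  0.85 -1.79]
[[289, 194], [315, 187], [298, 200], [324, 192]] [[287, 193], [313, 185], [279, 187], [305, 180]]
front now [228, 215, 142, 240, 240, 184, 236, 240, 141] start [211, 222, 228, 165, 170, 178, 222, 210, 225]
over now [239, 188, 229, 239, 178, 210, 171, 237, 235] start [150, 209, 135, 150, 185, 111, 134, 118, 127]
165 158 196 224 243 245 183 223 241 244 244 244 244 244 244 244 245 238 240 243 243 200  39  36  36
167 245 246 246 246 246 243 245 244 244 244 244 244 244 245 244 240 226 243 243 242 243 108  37  36
169 245 245 244 244 244 244 244 244 244 244 244 244 243 236 186 148 131 242 243 243 242 208  37  36
171 244 244 244 244 244 244 244 244 244 244 236 218 171 126 115 120 134 238 243 243 241 239  84  38
173 244 244 244 244 244 244 244 242 232 184 132 120 117 124 136 150 160 222 244 244 241 240 164  78
175 244 244 244 244 244 239 209 170 123 120 120 130 146 154 159 160 164 206 242 243 240 237 196 105
177 244 245 240 227 179 139 118 11
[... 1165 characters left out ...]

201  95  99 100 107 100 100 117 137 145 137 142 172 163 161 147 147 146 145 146 145 145 143 143 142
203 108 105 101 105  98 100  99 120 134 135 142 141 146 149 147 147 147 147 145 144 144 142 137 125
205 118 126 102  99  78  97  99  99 129 135 140 141 143 149 149 148 147 145 144 142 137 129 123 107
207 220 230 127 103  86  82  99 100 100 125 134 141 143 149 147 147 146 143 133 124 125 113 107 108
209 241 244 149 102 103  85  84  98  99  99 110 136 144 149 148 143 132 117 107 109 108 107 107 107
211 183 186 135 101 101 100  74  90 100 100 100 114 139 144 132 115 108 106 106 106 107 107 105  97
213 160 164 129 103 102 104  95  77  91  99 100 100 113 114 106 106 107 106 106 106 105  98  80  64
```

Run:
```python
from h import *
rows(([.67,.002,.23],tool(.022,0)))
```

```text
[-0.1261, -0.002, -0.0204] [0.0003, 0.1855, -0.0006]
```

```bash
python3 -m creep '{"xyz":[[-0.03,0,-0.03],[-0.05,0,-0.04],[-0.07,0,-0.04],[-0.09,0,-0.035],[-0.11,0,-0.03],[-0.126,-0.002,-0.02],[-0.126,-0.002,-0.02],[-0.126,-0.002,-0.02]],"rotation":[[0,0.03,0],[0,0.06,0],[0,0.09,0],[0,0.12,0],[0,0.15,0],[0,0.1855,0],[0,0.1855,0],[0,0.1855,0]],"gripper":[1,1,1,1,1,1,1,1]}'|grep force; python3 st.py
python3 - <<'E'
from h import *
p=[.5922,.0016,.023];c=bot.camera_info("wrist");im=bot.get_image("wrist");cv2.imwrite("pics/w8.png",im[:,:,::-1]);g=cv2.cvtColor(im,cv2.COLOR_RGB2GRAY)
xs=np.arange(-.066,.056,.003);ys=np.arange(.056,-.057,-.0025)
for x in xs[::-1]:
    q=proj("wrist",W(p,[[x,y,.063] for y in ys]),c)
    v=cv2.remap(g,q[:,0].astype(np.float32)[None],q[:,1].astype(np.float32)[None],cv2.INTER_LINEAR)[0]
    print("%4d"%(x*1e3),"".join(" .:-=+*#%@"[min(9,int(k)//26)] for k in v))
E
```

```text
wrist_force: [0.3, -0.2, 0.6]
finger_force: 0.0
tip [0.6777 0.0021 0.261 ] lean 0.0 F [ 0.3 -0.2  0.6] clk 19.05 j [-0.07  0.31  1.21  0.    1.63 -1.67]
  54 ::::----------------------******--------------
  51 ::::------=====----------=*****%#====---------
  48 ::::-======================%%%%%%========-----
  45 ::::-======================%%%%%%========-----
  42 ::::-=====================+%%%%%%========-----
  39 ::::-=====================+%%%%%%======+=-----
  36 ::::-=====================*%%%%%%========-----
  33 ::::-=======================+++**========-----
  30 ::::-====++++++++================++===+==-----
  27 ::::-====+=======================+===+++=-----
  24 ::::-====+=======================+++++++=-----
  21 ::::-===+++++============########+++++++=-----
  18 ::::-===+===-===========+%%%%%%%%%++===+=-----
  15 ::::-==============+====+@@@@@@@@@@@@@++=-----
  12 ::::-===================+@@@%+%@@@@@@@%%#++---
   9 ::::-=======+==+++++++++@@@@==%@@@@@@@%%#++---
   6 ::::-=============++++++@@%=+@@@@@@@@@%%#++---
   3 ::::-======+++=++=+++++=@#=+@@@@@@@@@@%%#++---
   0 ::::-=
[... 484 characters left out ...]
+@@@@@@@@@@@@@@@@@@@@%--
 -29 ---%@@@@@@@=++++++=++++@@@@@@@@@@@@@@@@@@@@%--
 -32 ---@@@@@@@@=+++++++++++@@@@@@@@@@@@@@@@@@@@%--
 -35 ---%@@@@@@@==+++++=+==@@@@@@@@@@@@@@@@@@@@@#--
 -38 ---@@@@@@@@=+=+=+++++*@@@@@@@@@@@@@@@@@@@@@#--
 -41 ---%%%%%%%@=========+*@%%%@%%%%%%@@@@@@@@@@#--
 -44 ---%%%%%%%@+=========*@%%%%%%@@@@%@@@@@@@@@#--
 -47 ---#-=%@%%@+=+:.:++==*@%%%%%%%::*%%%%%%%+==#--
 -50 ---%=-%@%@%=++..:=++=*@%%%%%%%::*@%%%%%@+=+#--
 -53 ---%@%%%%@====+======+@%@%@@%%@@@%%@%@%@@@@#--
 -56 ----------:::::-:-----------===============---
 -60 ---------:.:.::::::---------------------------
 -63 ---------:.::::::::---------------------------
 -66 ---------:.:.::::::---------------------------
```

The rectified wrist view shows the tick on the leaf over the lid, at stand x -14 to +18, and the bar bare. The robot touches nothing, so I'm handing in.

```bash
python3 -c "
from plant import bot
print(bot.finish_job())"
```

```text
the job is handed in; nothing more can be done
None
```

I pressed the open box's lid shut against a firm stop and flipped its tag over onto it. A final wrist-camera check showed the tick up and the bar bare, and I handed the job in at about 19 s; no verdict came back.

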